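Free the interlocked drug chest and put the vial away

ROBOT

A 6-joint arm with a two-finger parallel gripper is mounted at the origin on a cart in front of the work surface, level with it; the furniture and walls round the work are solid. World frame = base frame: x ahead of the robot, y to its left, z up, the work surface at z = 0. Lengths are in m, angles in degrees, forces in N, time in s.
With the tool pointing down it reaches from about 0.325 to 0.775 m from the base axis. Payload 5.5 kg.
Tool frame: the origin (TCP) lies at the centre of the arm's flange, where the gripper is bolted on; the fingertips stand 182 mm ahead of it and the grasp point (between the pads) lies 163 mm ahead of it; z points along the fingers, y is the line along which they close (so a half turn about z gives the same grasp; the last joint's range is limited). The gripper opens to 88 mm and grips with 3 to 60 N. Pads are 20 mm wide; open, the fingers measure 115 mm over their backs; the gripper's body (75 mm by 178 mm) begins 61 mm behind the grasp point.
Start: joints at [62.699, 5.22, 70.514, -0, 104.267, -3.249], TCP at [0.245, 0.548, 0.405] pointing down, gripper open.
Joint ranges: [-164.24, 164.24], [-49.07, 125.15], [9.68, 141.18], [-86.29, 266.29], [3.28, 154.24], [-151.56, 151.56]. Speed limits (degrees/s): [147.25, 147.25, 172.46, 180, 180, 180].

INTERFACE

Orientations are given as [roll, pitch, yaw] about the fixed x, y, z axes, in that order (R = Rz(yaw) Ry(pitch) Rx(roll)).
In Python, from station import r gives the robot as it stands. The module is installed in compiled form; this text tells all that it offers. Calls block until the motion is done:
- r.reach(position, orientation): joint-space move of the TCP to a pose.
- r.servo_line(position, rotation=None, speed=0.15): straight line of the TCP; rotation=None keeps the orientation; speed is the mean speed in m/s.
- r.move_joints(angles): joint-space move.
- r.let_go() and r.grab(squeeze=None): open the fingers fully, or close them until they stop; squeeze is the grip in N (None keeps the last).
- r.wait(seconds).
- r.inverse_kinematics(position, orientation): joint angles nearest the present ones, or None.
- r.sense(): the state.
- r.snapshot(name): name is "scene" or "top" or "wrist"; returns a dict with "frame" (384x512x3 uint8, red, green, blue), "fx", "fy", "cx", "cy" (pixels), "R" (3x3) and "t" (3): a world point X has camera coordinates R X + t. Camera axes: x right, y down, z forward; pixel columns grow to the right and rows downward; lengths in m; the calibration is good to about 2 mm. A picture is of the moment at which its call begins. There is no depth.
A pose or a line that the arm cannot do raises r.IKError and nothing moves.
- r.hand_in(): hands the job in; it is judged then, once.
The state is a dict: "clock": time; "joints": joint angles; "joint_vel": joint speeds; "joint_torque": joint torques, N m; "tcp_pos": TCP position; "orientation": TCP orientation; "contact_force": force on the tool from outside, world axes, zero at the start; "torque": the same for the moment, N m; "opening": finger opening in m; "gripper_force": force on a finger pad.
Only numpy, scipy, OpenCV 4.12 (cv2) and the standard library are available. Lean on these libraries where they do the work, as an engineer would, in place of code of your own. Each camera call takes 0.05 s, during which the arm holds its last target. There are 200 camera calls.

TASK

The single vial standing between the two bottles belongs in the left drawer of the small white drug chest. Fully shut the chest's open right drawer, squeeze the two tabs of the lock collar on top together and turn the collar anticlockwise as far as it goes, then pull the left drawer fully open and stand the vial upright on its floor. Leave the left drawer open, the right one shut and the collar turned, and do not push away or knock over the bottles, tape roll, stapler or phone on the worktop.

Things in the scene. Friction and masses are not known exactly. Their poses are not given: they have to be found in the camera images.
- chest: Fixed white two-drawer desk chest, 145 deep (x) x 280 wide (y) x 110 high (z) mm. Origin: centre of its underside; its front looks along its own -x, its left drawer is on its +y side as the robot sees it. z up. Front face of the shut drawers at x = -83 mm. Everything named left, right, forward below is in this frame.
- drawer_right (a joint): Right drawer: slides out along the chest's -x. 0 = shut, 0.075 m = fully open; starts partly open. Friction 1.2 N, stays where it is left. While it is open by more than 5 mm the collar cannot be turned fully, and while the collar is turned this drawer cannot open.
- drawer_left (a joint): Left drawer: slides out along the chest's -x. 0 = shut (start), 0.075 m = fully open. Friction 1.2 N. Locked until the collar is turned fully.
- drawer_right_handle (a point): Middle of the right drawer's bar handle, moves with the drawer; axes as the chest's. The same as the left one, mirrored (81 mm right of the chest's origin); can be pushed from in front.
- drawer_left_handle (a point): Middle of the left drawer's bar handle, moves with it; axes as the chest's. Steel bar along y, 8 mm thick, 72 mm between its posts, 122 mm in front of the chest's origin when shut, 81 mm left of it, 74 mm above the worktop. 35 mm clear between bar and drawer front: a finger can reach down and hook it.
- drawer_left_floor (a point): On the left drawer's inner floor, 18 mm above the worktop, 36.5 mm behind the inside of its front, midway between its sides; moves with it, axes as the chest's. Inside 94 mm wide, 131 long. Outer and back walls reach 54 mm above this floor, inner wall 60 (78 at the back), front 87. Fully open, the front 75 mm is clear of the chest's top.
- collar (a joint): Lock collar on the middle of the chest's top: upright axis, 0 = locked (start), grows anticlockwise seen from above to its stop at 1.05 rad = open. Turning friction 0.06 Nm. Held at both ends by teeth on the two tabs, which catch in notches; turns only while both tabs are pressed in.
- collar_grip (a point): On the collar's axis midway between the tabs, at squeezing height: 35 mm above the chest's top, 145 mm above the worktop. Turns with the collar; its y axis runs through both tabs: 30 degrees clockwise (from above) of the chest's y when locked, 30 anticlockwise when open. 60 mm over the tabs' outer faces. A 105 mm ring round them is 12 mm high; nothing else stands on the chest.
- tab_left (a joint): Tab on the grip's +y side, an upright white plate 26 mm wide, 6 mm thick, from 13 to 50 mm above the chest's top. Value: travel pressed inwards, 0 to 0.010 m; spring 3 N at rest, 9 N fully in. Its tooth leaves the notch beyond 0.006 m.
- tab_right (a joint): Tab on the grip's -y side: the same.
- vial: Round vial with a screw cap, 31 mm across, 62 mm tall, about 60 g, upright. Origin: centre of its underside, z up. It stands midway between bottle_a and bottle_b, 75 mm from the axis of each.
- bottle_a: Brown glass stopper bottle, 57 mm across, 101 mm tall, origin at the centre of its underside, beside the vial; must stay where it is.
- bottle_b: Clear glass stopper bottle, 57 mm across, 101 mm tall, origin at the centre of its underside, on the other side of the vial; must stay where it is.
- tape: Roll of tape lying flat, 93 mm across, 48 mm tall; origin at the underside.
- stapler: Desk stapler, 140 mm long, 58 mm tall; origin at the underside.
- phone: Phone lying flat in front of the chest, 156 x 75 x 9 mm; origin at the underside.
Mind the look-alikes: they are no part of the job. What is shaped like the vial but red is not meant.

How it is judged:
By the outcome, as a careful person would: the job done as asked, in the order asked, and still so for the second after the job is handed in, with the robot touching nothing.
It also fails if it takes over 64 s, if anything falls off the work surface, if the arm or the gripper's body presses on something with over 40 N, if the wrist force passes 120 N, or if a joint passes its speed limit or range.

## Working session

There is one attempt and no reset: what is moved stays moved. The work goes in short steps, each a Python script; the robot and the scene stay as the last script left them, time stands still between calls to the robot, and variables do not carry over. Pictures are saved under pics/ and viewed, at most 10 in all, crops included, and the job is handed in when it is done.

```bash
mkdir -p pics
cat > h.py <<'E'
from station import r
import numpy as np, cv2
def snap(n,f):
    s=r.snapshot(n); cv2.imwrite('pics/'+f,cv2.cvtColor(s['frame'],cv2.COLOR_RGB2BGR))
    np.savez('pics/'+f+'.npz',**{k:np.array(v) for k,v in s.items()}); return s
def ray(f,u,v,z):
    s=np.load('pics/'+f+'.npz'); R,t=s['R'],s['t']
    c=-R.T@t; d=R.T@np.array([(u-s['cx'])/s['fx'],(v-s['cy'])/s['fy'],1.])
    return c+d*(z-c[2])/d[2]
def proj(f,X):
    s=np.load('pics/'+f+'.npz'); p=s['R']@np.array(X,float)+s['t']
    return np.array([s['fx']*p[0]/p[2]+s['cx'],s['fy']*p[1]/p[2]+s['cy']])
E
python3 - <<'E'
from h import *
a=snap('scene','scene0.png');b=snap('top','top0.png')
im=[cv2.imread('pics/%s0.png'%n) for n in('scene','top')]
for n,s in (('scene',a),('top',b)): print(n,s['fx'],-np.array(s['R']).T@s['t'],np.array(s['R'])[2])
print({k:np.round(v,3) for k,v in r.sense().items()})
E
```

```text
scene 407.5581788374325 [-0.35234891  0.95831851  0.64282249] [ 0.64611108 -0.64330463 -0.4107306 ]
top 448.6911750973109 [0.41777526 0.09308046 1.37523701] [ 0.05046647 -0.01053356 -0.99867021]
{'clock': np.float64(0.1), 'joints': array([ 6.26990e+01,  5.26200e+00,  7.05730e+01,  1.00000e-03,
        1.04267e+02, -3.25100e+00]), 'joint_vel': array([-0.049, -0.089, -0.199,  0.064, -0.011, -0.029]), 'joint_torque': array([ 2.0000e-03, -4.4786e+01, -4.0757e+01,  7.0000e-02,  2.8000e-02,
       -0.0000e+00]), 'tcp_pos': array([0.245, 0.548, 0.404]), 'orientation': array([-1.79898e+02, -7.00000e-03,  1.55950e+02]), 'contact_force': array([-0.295, -0.214, -0.696]), 'torque': array([ 0.023, -0.022, -0.02 ]), 'gripper_force': np.float64(0.0), 'opening': np.float64(0.088)}
```

View pics/scene0.png

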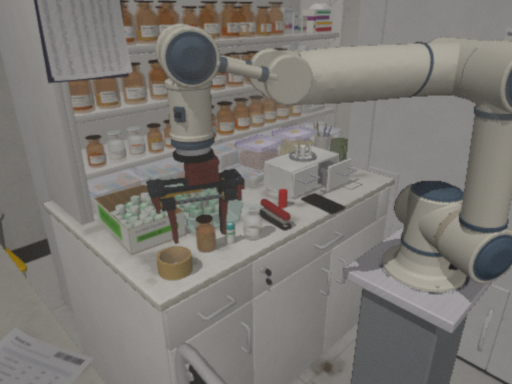

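View pics/top0.png

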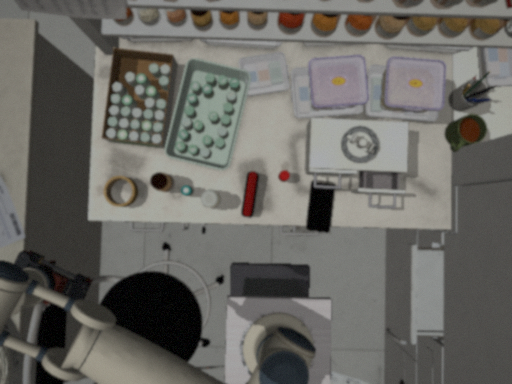

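Candidates for the vial are the teal-capped one at top (187,190) between the brown bottle (161,181) and the clear bottle (209,198), the red look-alike at (285,175), and the many vials in the trays at (140,100) and (210,115). I choose (187,190), since it is between the bottles, and will check it in a close crop.

Run:
```python
from h import *
im=cv2.imread('pics/top0.png'); sc=cv2.imread('pics/scene0.png')
a=cv2.resize(im[105:245,295:415],None,fx=3.3,fy=3.3,interpolation=cv2.INTER_CUBIC)
b=cv2.resize(im[160:220,95:235],None,fx=2.8,fy=2.8,interpolation=cv2.INTER_CUBIC)
c=cv2.resize(sc[205:275,150:290],None,fx=2.8,fy=2.8,interpolation=cv2.INTER_CUBIC)
o=np.zeros((470,796,3),np.uint8);o[:a.shape[0],:396]=a[:,:396];o[:168,400:792]=b;o[172:368,400:792]=c
cv2.imwrite('pics/crop1.png',o)
f='top0.png'
for n,u,v,z in(('brown',161,180,.1),('vial',187,190,.062),('clear',209,198,.101),('red',285,175,.062),('collar',361,144,.16),('tape',121,191,.048)):print(n,ray(f,u,v,z).round(3))
```

```text
brown [0.492 0.352 0.1  ]
vial [0.467 0.283 0.062]
clear [0.444 0.214 0.101]
red [ 0.518 -0.003  0.062]
collar [ 0.6   -0.202  0.16 ]
tape [0.46  0.479 0.048]
```

View pics/crop1.png

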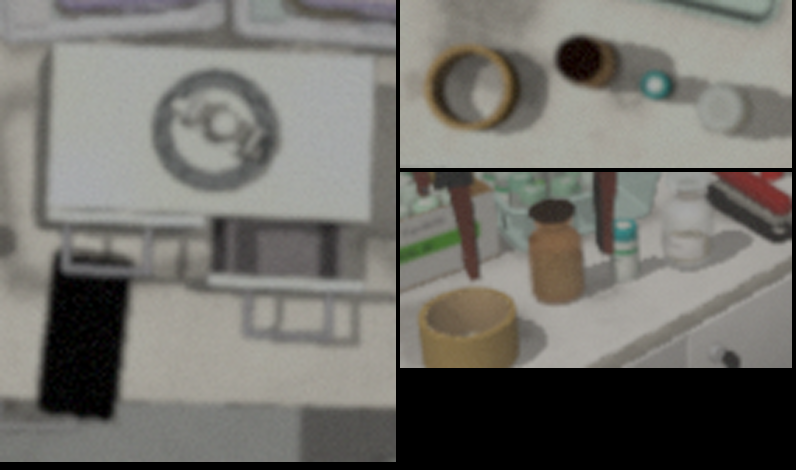

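The crop confirms it: the teal-capped vial is at top (187,190), 73 mm from each bottle. The chest's top corners are near (311,119), (408,123), (309,169) and (408,171), and the ring's centre is near (360.5,144.4). Next I compute the chest pose and look closer with the wrist camera.

Run:
```python
from h import *
f='top0.png'
P=[ray(f,295+u/3.3,105+v/3.3,.11)[:2] for u,v in((52,45),(374,58),(47,216),(372,219))]
print(np.round(P,3)); 
for a,b in((1,0),(3,2),(2,0),(3,1)):
    d=P[b]-P[a];print(np.linalg.norm(d).round(3),np.degrees(np.arctan2(d[1],d[0])).round(1))
print('ring',ray(f,295+216/3.3,105+130/3.3,.122), 'handle R',ray(f,295+300/3.3,105+340/3.3,.074),'L',ray(f,295+107/3.3,105+268/3.3,.074))
print('tray',ray(f,170,155,.05),ray(f,225,165,.05))
r.reach([0.50,-0.19,0.45],[180,0,-3]); s=r.sense(); print(s['clock'],s['joints'].round(1),s['tcp_pos'])
snap('wrist','w1.png')
```

```text
[[ 0.677 -0.07 ]
 [ 0.673 -0.349]
 [ 0.529 -0.068]
 [ 0.533 -0.348]]
0.279 89.2
0.28 90.9
0.148 -0.6
0.14 -0.3
ring [ 0.60478846 -0.20968105  0.122     ] handle R [ 0.42778279 -0.29770438  0.074     ] L [ 0.48711964 -0.12643356  0.074     ]
tray [0.56954278 0.33787085 0.05      ] [0.54389277 0.17438089 0.05      ]
2.8583 [-24.4  -4.   75.2   0.  108.8  68.5] [ 0.50027033 -0.18933912  0.44994972]
```

View pics/w1.png

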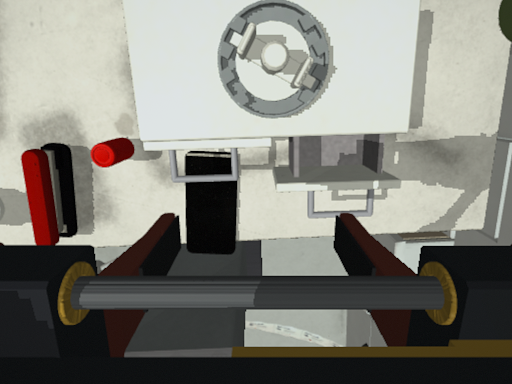

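The wrist view shows the ring centre near (274,59), the tab tops near (244,40) and (301,74), the left handle bar's middle near (206,179) and the right bar's middle near (341,212). I fit the chest pose to these points.

Run:
```python
from h import *
from scipy.optimize import least_squares
f='w1.png'
def pts(p):
    x,y,a,q=p; c,s=np.cos(a),np.sin(a)
    L=[(0,0,.122),(-.122,.081,.074),(-.122-q,-.081,.074)]
    t=np.radians(-30)
    L+=[(-.027*np.sin(t)*k,.027*np.cos(t)*k,.160) for k in(1,-1)]
    return [(x+c*u-s*v,y+s*u+c*v,w) for u,v,w in L]
m=np.array([(274,59),(206,179),(341,212),(244,38),(302,74)])
res=lambda p:(np.array([proj(f,X) for X in pts(p)])-m).ravel()
s=least_squares(res,[.604,-.209,0,.055]); p=s.x
print(p[:2].round(4),np.degrees(p[2]).round(2),p[3].round(4));print(res(p).reshape(-1,2).round(1))
for c in((-.0725,.14),(-.0725,-.14)):
    x,y,a=p[:3];print('corner',proj(f,(x+np.cos(a)*c[0]-np.sin(a)*c[1],y+np.sin(a)*c[0]+np.cos(a)*c[1],.11)).round(0))
w=[ray(f,*m[i],z)for i,z in((0,.122),(1,.074),(2,.074))];print(np.round(w,4))
```

```text
[ 0.6066 -0.2085] -0.5 0.0486
[[-1.8  2.2]
 [-0.6  0.1]
 [-0.4 -0. ]
 [ 0.9  0.5]
 [ 1.3 -2.5]]
corner [139. 144.]
corner [410. 132.]
[[ 0.6084 -0.2102  0.122 ]
 [ 0.4854 -0.1271  0.074 ]
 [ 0.4353 -0.2885  0.074 ]]
```

```bash
cat >> h.py <<'E'
CX,CY,CA=.6066,-.2085,-0.5
def W(u,v,z):
    c,s=np.cos(np.radians(CA)),np.sin(np.radians(CA)); return [CX+c*u-s*v,CY+s*u+c*v,z]
def st(l=''):
    s=r.sense();print(l,round(s['clock'],2),s['tcp_pos'].round(4),'F',s['contact_force'].round(1),'T',s['torque'].round(2),'op',round(s['opening'],4),'g',round(s['gripper_force'],1));return s
E
python3 - <<'E'
from h import *
r.grab(5); O=[180,0,CA]
r.reach(W(-.21,-.081,.29),O); r.servo_line(W(-.21,-.081,.237),speed=.2); st('down')
r.servo_line(W(-.142,-.081,.237),speed=.12); st('push')
for u in np.arange(-.138,-.123,.002):
    r.servo_line(W(u,-.081,.237),speed=.06); s=st(u.round(3))
    if abs(s['contact_force'][0])>9: break
snap('wrist','w2.png');
E
```

```text
down 5.53 [ 0.3966 -0.2873  0.2379] F [-0.  -0.2  0.7] T [0.04 0.14 0.04] op -0.0 g 0.0
push 6.25 [ 0.4639 -0.2882  0.2375] F [-0.2  0.2  0.4] T [ 0.03  0.15 -0.03] op 0.0007 g 0.0
-0.138 6.5 [ 0.4677 -0.2883  0.2371] F [ 0.  -0.1  0. ] T [-0.01  0.17 -0.03] op 0.0007 g 0.0
-0.136 6.75 [ 0.4696 -0.2884  0.237 ] F [-4.5 -0.2  0.6] T [ 0.04  0.75 -0.03] op 0.0005 g 1.9
-0.134 7.0 [ 0.4705 -0.2885  0.237 ] F [-11.7   1.    6.6] T [ 0.22  2.02 -0.03] op 0.0005 g 6.1
```

View pics/w2.png

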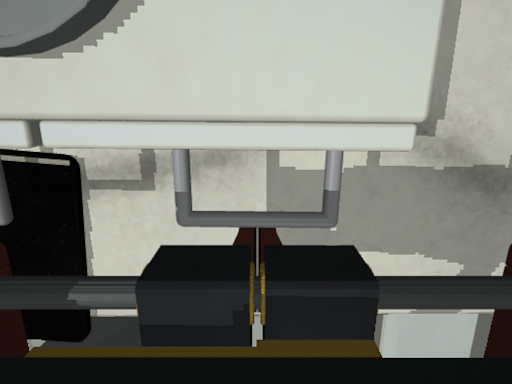

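The right drawer is shut: its front, at row 133, lines up with the left one, and the force rose at the predicted position. Next is the collar.

Run:
```python
from h import *
r.servo_line(W(-.16,-.081,.25),speed=.2); r.servo_line(W(-.16,-.081,.36),speed=.3); r.let_go()
r.reach(W(0,0,.375),[180,0,CA-30]); r.servo_line(W(0,0,.309),speed=.15); s=st('down')
if np.abs(s['contact_force']).max()<6:
    r.grab(25); s=st('squeezed')
    j=np.array(s['joints'])
    for a in (20,40,55,61):
        k=j.copy(); k[5]-=a; r.move_joints(list(k)); st(a)
```

```text
down 10.59 [ 0.6061 -0.2091  0.3098] F [-0.   0.7  0.7] T [ 0.05  0.16 -0.02] op 0.0881 g 0.0
squeezed 11.41 [ 0.6065 -0.2087  0.3098] F [-2.3 -1.8  5.1] T [-0.16  0.43 -0.05] op 0.0394 g 25.0
20 11.83 [ 0.6064 -0.2091  0.3098] F [-2.2 -2.7  3.8] T [-0.45  0.51  0.09] op 0.0394 g 25.0
40 12.26 [ 0.6064 -0.2094  0.3099] F [-2.  -5.1  3.5] T [-0.88  0.51  0.03] op 0.0391 g 25.0
55 12.62 [ 0.6064 -0.2096  0.3099] F [-0.8 -5.6  2.6] T [-1.03  0.34  0.07] op 0.0393 g 25.0
61 12.87 [ 0.6065 -0.2097  0.3099] F [-0.7 -6.4  2.4] T [-1.11  0.22 -0.27] op 0.039 g 25.0
```

The moment jumped at 61°, which suggests the stop. I push 2° further to confirm, then release and look.

Run:
```python
from h import *
j=np.array(r.sense()['joints']); j[5]-=2; r.move_joints(list(j)); r.wait(.1); st(63)
j[5]+=1; r.move_joints(list(j)); st('62')
r.let_go(); st('open'); r.servo_line(W(0,0,.40),speed=.25)
r.reach(W(-.10,.0,.43),[180,0,CA]); snap('wrist','w3.png'); st()
```

```text
63 13.22 [ 0.6064 -0.2098  0.3099] F [-0.8 -2.1  2.4] T [-0.37  0.4  -0.79] op 0.0395 g 25.3
62 13.47 [ 0.6065 -0.2098  0.3099] F [-0.8 -2.6  2.7] T [-0.41  0.35 -0.51] op 0.0389 g 25.1
open 14.35 [ 0.6065 -0.2097  0.3098] F [-0.1  0.2  0.5] T [-0.06  0.1  -0.02] op 0.0877 g 0.0
 15.44 [ 0.5071 -0.2077  0.4281] F [ 0.1  0.2 -0.4] T [0.01 0.17 0.07] op 0.088 g 0.0
```

View pics/w3.png

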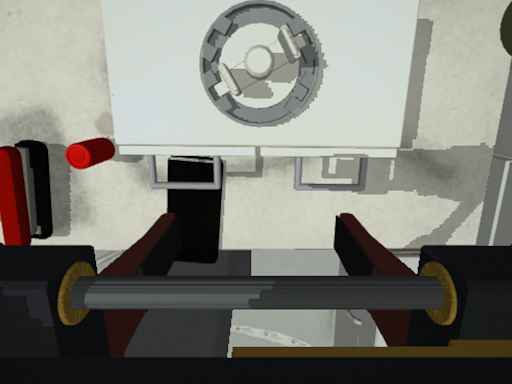

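Both tabs now lie near (289,42) and (229,80), so the collar is turned to its stop and both drawers are flush. Now I hook the left handle and pull.

Run:
```python
from h import *
r.grab(5)
r.reach(W(-.1005,.081,.30),[180,0,CA]); r.servo_line(W(-.1005,.081,.237),speed=.15); s=st('down')
if abs(s['contact_force'][2])<6:
    r.servo_line(W(-.120,.081,.237),speed=.06); st('start')
    r.servo_line(W(-.180,.081,.237),speed=.10); st('pull')
    for u in np.arange(-.182,-.195,-.002):
        r.servo_line(W(u,.081,.237),speed=.06); s=st(u.round(3))
        if abs(s['contact_force'][0])>8: break
    u=(np.array(s['tcp_pos'])[0]-CX)
    r.servo_line(W(u+.014,.081,.237),speed=.1); r.servo_line(W(u+.014,.081,.30),speed=.2); st('up')
```

```text
down 18.01 [ 0.5072 -0.1272  0.2385] F [1.5 0.3 0.6] T [-0.    0.12 -0.  ] op 0.0009 g 0.0
start 18.48 [ 0.487  -0.1265  0.2375] F [-0.4  0.3 -0.3] T [-0.02  0.14 -0.02] op 0.0005 g 0.0
pull 19.23 [ 0.4275 -0.1258  0.2371] F [ 4.7  0.9 -1.2] T [ 0.2  -0.41 -0.06] op 0.0004 g 1.8
-0.182 19.48 [ 0.4266 -0.1257  0.2372] F [12.5  1.  -4.2] T [ 0.15 -1.79 -0.01] op 0.0005 g 5.8
up 20.26 [ 0.4411 -0.1261  0.2999] F [-0.4  0.3 -0.9] T [0.04 0.12 0.03] op 0.0003 g 0.0
```

Run:
```python
from h import *
r.let_go()
r.reach([.434,.189,.40],[180,0,70.8]); st()
snap('wrist','w4.png'); snap('top','top4.png')
a=cv2.imread('pics/w4.png'); b=cv2.imread('pics/top4.png')
o=np.zeros((384,796,3),np.uint8); o[:,:512]=a; o[:280,516:756]=cv2.resize(b[105:245,295:415],None,fx=2,fy=2,interpolation=cv2.INTER_CUBIC)
cv2.imwrite('pics/c4.png',o)
print(proj('top4.png',W(-.197,.081,.074)).round(1),proj('top4.png',W(-.190,.081,.074)).round(1))
```

```text
22.88 [0.4343 0.1883 0.3994] F [-0.  -0.2  0.2] T [-0.03  0.07  0.04] op 0.0879 g 0.0
[326.8 212.6] [326.8 210.2]
```

View pics/c4.png

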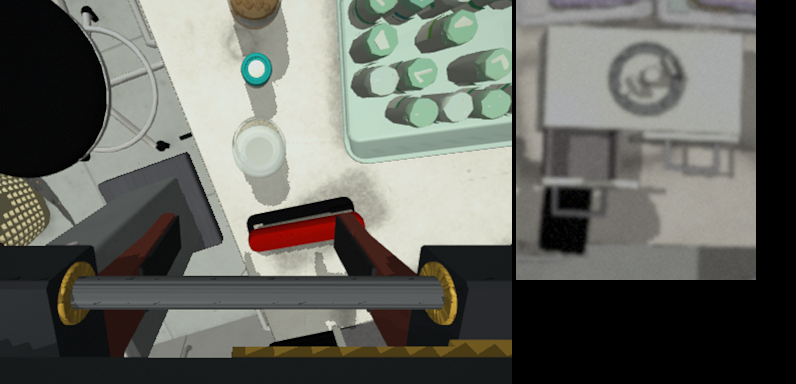

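The teal vial is at wrist (256.5,69), with the clear bottle's stopper at (261,150) and the tray well to the right. In the top view the left handle bar is near row 212, which matches fully open (212.6). I compute the vial's position and grasp it high, so the open outer finger clears the drawer's outer wall on release.

Run:
```python
from h import *
v=ray('w4.png',256.5,69,.062); b=ray('w4.png',261,150,.101); print(v.round(4),b.round(4),np.linalg.norm((v-b)[:2]))
t=ray('top0.png',187,190,.062); print(t.round(4))
if np.linalg.norm((v-t)[:2])<.012:
    O=[180,0,70.8]
    r.reach([v[0],v[1],.30],O); r.servo_line([v[0],v[1],.235],speed=.12); s=st('down')
    if np.abs(s['contact_force']).max()<5:
        r.grab(12); st('grab'); r.servo_line([v[0],v[1],.30],speed=.1); st('lift')
        snap('wrist','w5.png'); snap('scene','s5.png')
        a=cv2.imread('pics/w5.png'); b=cv2.imread('pics/s5.png')
        o=np.zeros((384,796,3),np.uint8); o[:,:512]=a; o[:,516:]=cv2.resize(b[150:290,150:252],(280,384),interpolation=cv2.INTER_CUBIC)
        cv2.imwrite('pics/c5.png',o)
```

```text
[0.4666 0.2852 0.062 ] [0.4463 0.215  0.101 ] 0.07307682526229392
[0.4666 0.2826 0.062 ]
down 24.3 [0.4669 0.285  0.2362] F [ 1.1  0.2 -0.1] T [-0.08  0.04 -0.04] op 0.0875 g 0.0
grab 25.22 [0.4666 0.2852 0.2349] F [-0.1 -0.   0. ] T [-0.04  0.13 -0.02] op 0.0307 g 12.0
lift 26.02 [0.4665 0.2852 0.2993] F [-0.1 -0.2 -1.1] T [-0.05  0.09 -0.08] op 0.0305 g 12.0
```

View pics/c5.png

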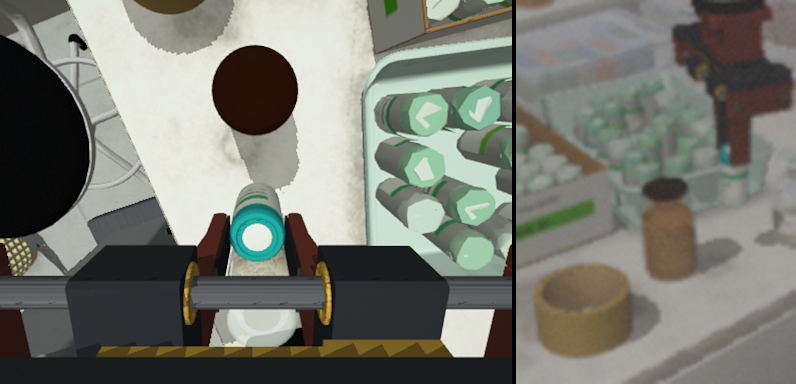

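The vial is held by its cap and hangs upright, and the bottles are undisturbed. I carry it over the drawer.

Run:
```python
from h import *
p=r.sense()['tcp_pos']; r.servo_line([p[0],p[1],.40],speed=.2)
r.reach(W(-.111,.095,.40),[180,0,CA]); r.servo_line(W(-.111,.095,.30),speed=.15); st('above')
r.servo_line(W(-.111,.095,.262),speed=.08); st('low')
snap('wrist','w6.png'); snap('scene','s6.png')
a=cv2.imread('pics/w6.png'); b=cv2.imread('pics/s6.png')
o=np.zeros((384,796,3),np.uint8); o[:,:512]=a; o[:,516:]=cv2.resize(b[130:233,260:335],(280,384),interpolation=cv2.INTER_CUBIC)
cv2.imwrite('pics/c6.png',o)
```

```text
above 29.07 [ 0.4967 -0.1124  0.3011] F [-0.8 -0.2 -0.4] T [-0.08  0.17 -0.02] op 0.0304 g 12.0
low 29.69 [ 0.4964 -0.1126  0.2617] F [-0.2 -0.1  0.3] T [-0.01  0.1  -0.02] op 0.0307 g 12.0
```

View pics/c6.png

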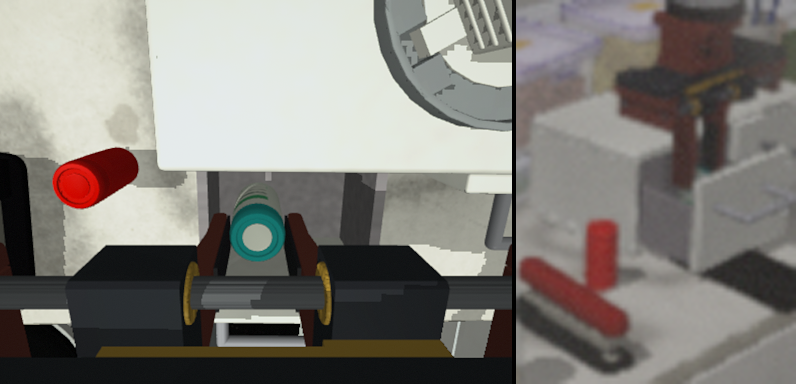

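The vial is inside the drawer, with the outer wall's inner edge near (219,180) and the inner wall near (346–360,180). I check those edges against the model, then release at a height clear of the outer wall.

```bash
python3 - <<'E'
from h import *
for z,y in((.072,.128),(.072,.132),(.078,.034),(.078,.030),(.018,.128),(.018,.034)): print(z,y,proj('w6.png',W(-.080,y,z)).round(1))
E
python3 -c "
import cv2;a=cv2.imread('pics/w6.png',0)
for v in(178,186,195): print(v,[(i,int(a[v,i])) for i in range(190,232,2)],[(i,int(a[v,i])) for i in range(330,396,3)])"
```

```text
0.072 0.128 [199.5 174. ]
0.072 0.132 [192.4 174. ]
0.078 0.034 [370.  176.3]
0.078 0.03 [377.3 176.3]
0.018 0.128 [212.8 157.4]
0.018 0.034 [340.9 157.2]
178 [(190, 198), (192, 200), (194, 201), (196, 178), (198, 143), (200, 144), (202, 144), (204, 144), (206, 137), (208, 48), (210, 54), (212, 54), (214, 52), (216, 52), (218, 57), (220, 103), (222, 102), (224, 101), (226, 100), (228, 99), (230, 98)] [(330, 101), (333, 100), (336, 95), (339, 97), (342, 99), (345, 52), (348, 48), (351, 50), (354, 49), (357, 50), (360, 50), (363, 87), (366, 80), (369, 79), (372, 82), (375, 77), (378, 146), (381, 144), (384, 144), (387, 144), (390, 136), (393, 136)]
186 [(190, 195), (192, 194), (194, 195), (196, 190), (198, 151), (200, 153), (202, 153), (204, 153), (206, 158), (208, 47), (210, 54), (212, 52), (214, 54), (216, 52), (218, 56), (220, 104), (222, 103), (224, 100), (226, 97), (228, 96), (230, 98)] [(330, 98), (333, 98), (336, 101), (339, 104), (342, 106), (345, 49), (348, 48), (351, 49), (354, 51), (357, 50), (360, 48), (363, 49), (366, 52), (369, 70), (372, 82), (375, 105), (378, 146), (381, 147), (384, 146), (387, 125), (390, 123), (393, 124)]
195 [(190, 186), (192, 197), (194, 193), (196, 190), (198, 142), (200, 144), (202, 146), (204, 145), (206, 148), (208, 59), (210, 54), (212, 54), (214, 53), (216, 53), (218, 51), (220, 98), (222, 97), (224, 96), (226, 97), (228, 100), (230, 99)] [(330, 97), (333, 98), (336, 97), (339, 96), (342, 90), (345, 49), (348, 50), (351, 51), (354, 51), (357, 49), (360, 48), (363, 50), (366, 52), (369, 51), (372, 50), (375, 97), (378, 100), (381, 100), (384, 98), (387, 122), (390, 114), (393, 122)]
```

Relative to the hand, the outer wall is 28.5 mm and the inner wall 66 mm from the vial's axis (sum 94.5 ✓). I shift 4 mm inwards and release with the tips just above the outer wall, a drop of about 2.5 mm.

Run:
```python
from h import *
r.servo_line(W(-.111,.091,.262),speed=.05); r.servo_line(W(-.111,.091,.2555),speed=.03); r.wait(.3); st('low')
r.let_go(); st('open')
r.servo_line(W(-.111,.091,.35),speed=.15); r.servo_line(W(-.20,.091,.42),speed=.25); st('up'); snap('wrist','w7.png')
r.reach([.34,.25,.42],[180,0,70.8]); snap('top','t7.png'); snap('scene','s7.png')
a=cv2.imread('pics/w7.png'); b=cv2.imread('pics/t7.png')
o=np.zeros((590,796,3),np.uint8); o[:384,:512]=a; o[:384,516:]=cv2.resize(b[105:245,300:402],(280,384),interpolation=cv2.INTER_CUBIC)
o[386:,:400]=cv2.resize(b[140:240,95:291],(400,204)); o[386:,404:790]=cv2.resize(cv2.imread('pics/s7.png')[140:286,120:396],(386,204))
cv2.imwrite('pics/c7.png',o)
```

```text
low 30.71 [ 0.4964 -0.1165  0.2556] F [ 0.3  0.2 -0.6] T [0.   0.19 0.06] op 0.0306 g 12.0
open 31.7 [ 0.4964 -0.1165  0.2555] F [ 0.1 -0.8 -0.1] T [0.03 0.19 0.  ] op 0.088 g 0.0
up 33.08 [ 0.4078 -0.1159  0.4187] F [ 0.1  0.1 -0.2] T [-0.    0.2  -0.03] op 0.0882 g 0.0
```

View pics/c7.png

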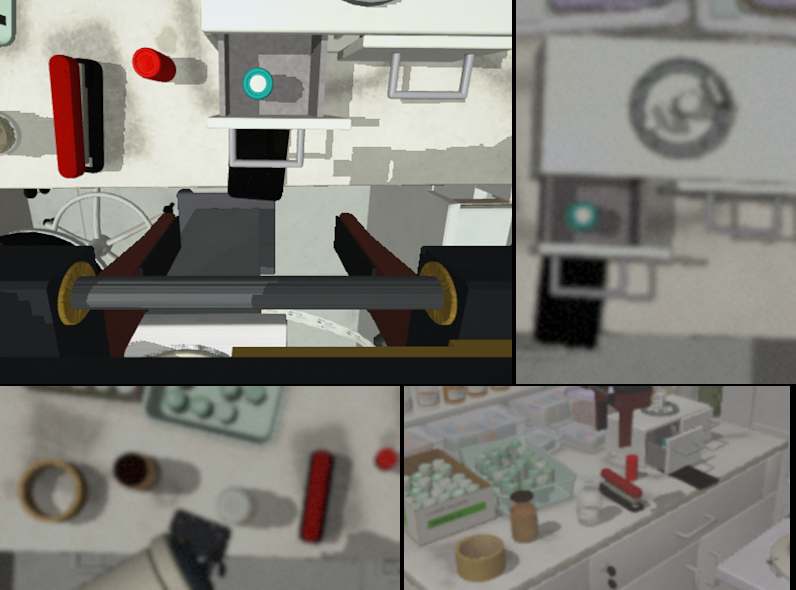

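The vial stands upright in the open left drawer at wrist (258,83). The right drawer is shut, the collar is turned, and the bottles, tape, stapler and phone are in place. I check numerically that the drawer is open all the way, then hand in.

Run:
```python
from h import *
h=ray('w7.png',267,163.5,.074); h2=ray('w7.png',431,95,.074); print(h.round(4),h2.round(4),'open by',round(h2[0]-h[0],4))
if h2[0]-h[0]>.070: print(r.hand_in())
```

```text
[ 0.4143 -0.1259  0.074 ] [ 0.483  -0.2919  0.074 ] open by 0.0687
```

The estimate is about 70 mm against 75 mm. My 14 mm back-off inside the 35 mm gap may have nudged the drawer back. There is plenty of time, so I re-pull gently to the stop with a smaller back-off.

Run:
```python
from h import *
r.grab(5); O=[180,0,CA]
r.reach(W(-.1715,.079,.36),O); r.servo_line(W(-.1715,.079,.237),speed=.15); s=st('down')
if np.abs(s['contact_force']).max()<5:
    for u in np.arange(-.174,-.196,-.0015):
        r.servo_line(W(u,.079,.237),speed=.02); s=st(u.round(4))
        if s['contact_force'][0]>10: break
    u=s['tcp_pos'][0]-CX
    r.servo_line(W(u+.007,.079,.237),speed=.05); st('back'); r.servo_line(W(u+.007,.079,.36),speed=.15)
    r.servo_line(W(-.20,.091,.42),speed=.2); st('up'); snap('wrist','w8.png')
a=cv2.imread('pics/w8.png',0); b=cv2.imread('pics/w7.png',0)
for i in(a,b): print([(v,int(i[v,250])) for v in range(152,174)])
```

```text
down 38.4 [ 0.4361 -0.128   0.2381] F [ 0.6  0.3 -0.2] T [-0.01  0.1  -0.  ] op 0.0004 g 0.0
-0.174 38.67 [ 0.4334 -0.1281  0.2378] F [-1.2  0.9  0.3] T [-0.02  0.18 -0.  ] op 0.0004 g 0.0
-0.1755 38.92 [ 0.4317 -0.128   0.2371] F [-0.2  0.4  0.6] T [0.05 0.15 0.03] op 0.0007 g 0.0
-0.177 39.17 [ 0.4303 -0.128   0.237 ] F [ 0.3 -0.1 -0.6] T [-0.02  0.1   0.05] op 0.0005 g 0.1
-0.1785 39.42 [ 0.4288 -0.1279  0.237 ] F [ 0.8 -0.2 -0.5] T [-0.05  0.07 -0.03] op 0.0002 g 0.3
-0.18 39.67 [ 0.4275 -0.1279  0.2371] F [ 4.2  1.  -1.3] T [ 0.03 -0.49  0.  ] op 0.0005 g 1.8
-0.1815 39.92 [ 0.4267 -0.1279  0.2372] F [10.2 -1.4 -5.5] T [-0.09 -1.55 -0.02] op 0.0005 g 5.0
back 40.25 [ 0.4344 -0.128   0.2368] F [-0.3  0.2  0.7] T [-0.02  0.09  0.02] op 0.0006 g 0.0
up 41.7 [ 0.4076 -0.1158  0.4191] F [-0.4  0.3  0. ] T [-0.05  0.14 -0.03] op 0.0005 g 0.0
[(152, 9), (153, 10), (154, 10), (155, 9), (156, 10), (157, 8), (158, 8), (159, 8), (160, 6), (161, 7), (162, 81), (163, 137), (164, 160), (165, 182), (166, 185), (167, 183), (168, 178), (169, 126), (170, 0), (171, 6), (172, 6), (173, 4)]
[(152, 12), (153, 9), (154, 8), (155, 10), (156, 11), (157, 10), (158, 3), (159, 46), (160, 108), (161, 151), (162, 173), (163, 184), (164, 182), (165, 179), (166, 148), (167, 78), (168, 0), (169, 6), (170, 5), (171, 6), (172, 6), (173, 6)]
```

The drawer moved out about 2 mm to the same hard stop, so it is fully open now. A quick numeric check of the vial, then hand in.

Run:
```python
from h import *
for f in('w7.png','w8.png'):
    a=cv2.imread('pics/'+f).astype(int)[50:115,220:300]; m=(a[...,0]-a[...,2]>50)
    y,x=np.nonzero(m); print(f,m.sum(),(x.mean()+220).round(1),(y.mean()+50).round(1))
    n=m.sum()
if n>150: print(r.hand_in())
```

```text
w7.png 522 257.3 83.2
w8.png 516 257.2 86.1
the job is handed in; nothing more can be done
None
```

I handed the job in at about 42 s of the 64 s allowed: the right drawer is shut, the collar is turned to its stop, the left drawer is open to its stop, the vial stands upright on its floor, and the other objects looked undisturbed in the last pictures.

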